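# Clamp the brass piece for measuring

### The job

Two identical cam clamps with red levers stand open on the measuring-room bench, one with a brass test piece in its nest, one with a dark steel piece. Clamp the brass piece: push the red lever of its clamp over, past its dead point, so that it snaps fully down on the side away from the piece and stays there, with the brass piece still sitting upright in its nest. Leave the lever of the steel piece's clamp open as it is, and let go at the end.

Things in the scene. Friction and masses are not known exactly. Their poses are not given: they have to be found in the camera images.
- brass_clamp: Clamp with the brass piece, fixed; grey base plate 195 (x -127 to 67) x 74 x 12 mm. Origin on the bench under the lever's pivot pin, z up. Pin along y, at z 56 mm, between cheeks (x -39 to 19, y +-25, top z 71 mm). The red lever (grip 20 mm thick) swings in the plane y = 0. The piece sits in a ring nest at x -85, y 0; a strap from the cheeks is raised over it, top below z 90 mm.
- brass_lever (a joint): That clamp's lever, rad: 0 open, leaning 35 deg from upright to the clamp's -x (over the piece); 0.61 upright; 1.92 clamped, leaning 75 deg to +x; stops at both ends. Grip's end-ball centre 85 mm from the pin: open x -49, z 126 mm; clamped x 82, z 78 mm. A spring pushes it back to open (8 N at the grip's end, fading) up to 0.85; beyond, it snaps to 1.92 by itself and the strap comes down.
- brass_piece: Brass test piece, loose, about 250 g: stepped turned solid, foot 44 mm in diameter and 16 mm high, upper part 30 mm in diameter, 36 mm high in all. Origin: centre of its underside, which lies 12 mm above the bench; z up along its axis.
- steel_knob (a point): Centre of the end ball of the red grip (20 mm thick) on the other, identical clamp, the one with the dark steel piece. Open, as it must stay, this point is 126 mm above the bench and 49 mm beside that clamp's pivot.
Not all that is in view belongs to the job. Several things have the shape of the brass_piece; the one meant has the colours described above.

How it is judged:
By the outcome, as a careful person would: the job done as asked, in the order asked, and still so for the second after the job is handed in, with the robot touching nothing.
It also fails if it takes over 29 s, if anything falls off the work surface, if the arm or the gripper's body presses on something with over 40 N, if the wrist force passes 120 N, or if a joint passes its speed limit or range.

### The arm

A 6-joint arm with a two-finger parallel gripper is mounted at the origin on the work surface. World frame = base frame: x ahead of the robot, y to its left, z up, the work surface at z = 0. Lengths are in m, angles in rad, forces in N, time in s.
With the tool pointing down it reaches from about 0.225 to 0.875 m from the base axis. Payload 3.4 kg.
Tool frame: the origin (TCP) lies on the centre line of the jaws, within the pads' length; the fingertips stand 17 mm ahead of it and the grasp point (between the pads) lies 2 mm behind it; z points along the fingers, y is the line along which they close (so a half turn about z gives the same grasp; the last joint's range is limited). The gripper opens to 85 mm and grips with 20 to 120 N. Pads are 22 mm wide; open, the fingers measure 114 mm over their backs; the gripper's body (76 mm by 85 mm) begins 54 mm behind the grasp point. The pads swing forward as they close: fully open they stand 13 mm farther back than shut.
Start: joints at [1.17, 0.276, 1.505, -0, 1.361, -0.121], TCP at [0.159, 0.553, 0.248] pointing down, gripper open.
Joint ranges: [-2.89, 2.89], [-0.75, 2.08], [0.22, 2.7], [-1.18, 4.32], [0.11, 2.71], [-2.7, 2.7]. Speed limits (rad/s): [2.57, 2.57, 3.14, 3.14, 3.14, 3.14].

### API

Orientations are given as a unit quaternion [w, x, y, z].
In Python, from rig import manip gives the robot as it stands.
- The arm moves only by the tool move_arm, never from a script. Its argument "steps" is one flat list of numbers, 7 for each row, row after row: the turn, a rotation vector about the world's x, y, z normalised to -1 to 1, where 1 is 360 degrees, then the shift along the world's x, y, z normalised to -1 to 1, where 1 is 1 m, then the opening, from -1 (shut) to 1 (fully open). A call has exactly 10 rows; each row is the pose to reach, as a shift and turn from the pose commanded when the call began, turning the shorter way round; what a row does not reach only later rows make up. A row lasts 1/10 s, in which the tool goes at most 50 mm and 8.59 degrees, less where a joint would pass 70% of its speed; a pose out of reach is approached as far as the arm can. A call with a number of a shift or a turn outside -1 to 1 is refused whole. A call with a gripper value outside its range is refused whole. The fingers move at their own pace and stop on an object; "squeeze" is the grip in N (left out, the last holds). Time passes only in rows, so rows that repeat a pose let the fingers close, or fill a call up. It gives the time, the measured TCP pose, the force, the opening and the grip force at its end, in the units of the state.
- manip.get_state(): the state, without advancing time (a new reading comes with each control period).
- manip.get_image(name): name is "scene" or "side" or "wrist"; returns a dict with "pixels" (420x560x3 uint8, blue, green, red), "fx", "fy", "cx", "cy" (pixels), "R" (3x3) and "t" (3): a world point X has camera coordinates R X + t. Camera axes: x right, y down, z forward; pixel columns grow to the right and rows downward; lengths in m; the calibration is good to about 2 mm. The wrist camera is an equidistant fisheye: a pixel r from the principal point sees the ray r / f radians off the axis. A picture is of the moment at which its call begins. There is no depth.
- manip.sign_off(): hands the job in; it is judged then, once.
The state is a dict: "clock": time; "qpos": joint angles; "qd": joint speeds; "effort": joint torques, N m; "position": TCP position; "ee_rot": TCP orientation; "contact_force": force on the tool from outside, world axes, zero at the start; "moment": the same for the moment, N m; "width": finger opening in m; "gripper_force": force on a finger pad.
Only numpy, scipy, OpenCV 4.12 (cv2) and the standard library are available. Lean on these libraries where they do the work, as an engineer would, in place of code of your own. Each camera call takes 0.05 s, during which the arm holds its last target. There are 200 camera calls.

## Working session

There is one attempt and no reset: what is moved stays moved. The work goes in short steps, Python scripts to look and compute and a tool call to move; the robot and the scene stay as the last step left them, time stands still between calls to the robot, and variables do not carry over. Pictures are saved under pics/ and viewed, at most 10 in all, crops included, and the job is handed in when it is done.

Besides the shell and the picture viewer there is one more tool, called after "Request:" as name(argument=value, ...) on one line, values as JSON. move_arm: Moves the arm, as the interface text tells. Scaled input: -1 to 1 covers 1 m each way for a shift and 360 degrees each way for a turn. Its arguments: {"type":"object","properties":{"steps":{"type":"array"},"squeeze":{"type":"number"}},"required":["steps"]}

```bash
mkdir -p pics
cat > h.py <<'E'
import cv2,numpy as np,pickle
from rig import manip
def snap(n):
    im=manip.get_image(n); pickle.dump(im,open(f'pics/{n}.pkl','wb')); return im
def ld(n): return pickle.load(open(f'pics/{n}.pkl','rb'))
def ray(im,u,v):
    R=np.array(im['R']);t=np.array(im['t'])
    d=R.T@np.array([(u-im['cx'])/im['fx'],(v-im['cy'])/im['fy'],1]);return -R.T@t,d
def atz(im,u,v,z):
    c,d=ray(im,u,v);return c+d*(z-c[2])/d[2]
def proj(im,X):
    p=np.array(im['R'])@np.array(X)+np.array(im['t']);return [im['fx']*p[0]/p[2]+im['cx'],im['fy']*p[1]/p[2]+im['cy']]
def tri(a,b):
    A=np.zeros((3,3));B=np.zeros(3)
    for c,d in(a,b):
        d=d/np.linalg.norm(d);P=np.eye(3)-np.outer(d,d);A+=P;B+=P@c
    return np.linalg.solve(A,B)
E
python3 - <<'E'
from h import *
for n in('scene','side'):
    im=snap(n);cv2.imwrite(f'pics/{n}0.png',im['pixels']);print(n,-np.array(im['R']).T@im['t'])
print(manip.get_state())
E
```

```text
scene [1.27465311 0.04646816 0.62641764]
side [ 0.52622023 -0.43555957  0.69352555]
{'clock': 0.1, 'qpos': array([ 1.16999766e+00,  2.76504535e-01,  1.50598402e+00,  1.48720547e-05,
        1.36071316e+00, -1.20988469e-01]), 'qd': array([-0.00078872, -0.00160513, -0.00524192, -0.00089514, -0.00188099,
        0.00034528]), 'effort': array([ 1.90097591e-03, -4.17689502e+01, -2.46407086e+01, -1.96644083e-05,
        5.79494750e-03, -4.38899860e-06]), 'position': array([0.15862125, 0.55223222, 0.24755069]), 'ee_rot': array([-2.14548748e-04,  1.39450639e-01,  9.90228697e-01, -7.75428455e-04]), 'contact_force': array([0.19961095, 0.24539443, 0.60519751]), 'moment': array([-0.00801333, -0.00980186, -0.04495024]), 'gripper_force': 0.0, 'width': 0.08538595481159517}
```

View pics/scene0.png

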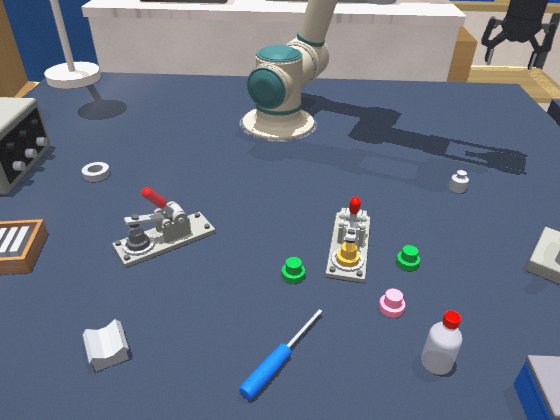

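View pics/side0.png

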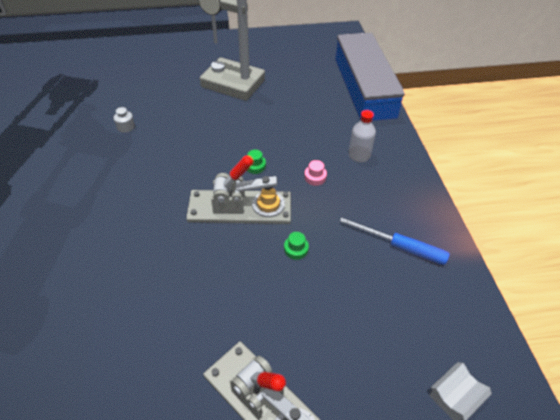

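The scene view shows two clamps. The one at scene (349,245), side (240,206) holds a yellow brass piece. The one at scene (165,235), side (265,390) holds a dark piece. The green pieces at scene (293,270) and (409,258) and the pink one at (392,303) are loose decoys. The first clamp fits the description, and I'll confirm it in one enlarged crop.

Run:
```python
from h import *
a=ld('scene')['pixels'][185:285,310:390];b=ld('side')['pixels'][145:230,180:300]
A=cv2.resize(a,None,fx=5,fy=5,interpolation=cv2.INTER_CUBIC);B=cv2.resize(b,None,fx=3.3,fy=3.3,interpolation=cv2.INTER_CUBIC)
M=np.zeros((500,800,3),np.uint8);M[:,:400]=A;M[:B.shape[0],404:404+B.shape[1]]=B[:,:396]
cv2.imwrite('pics/crop1.png',M)
```

```text
(no output)
```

View pics/crop1.png

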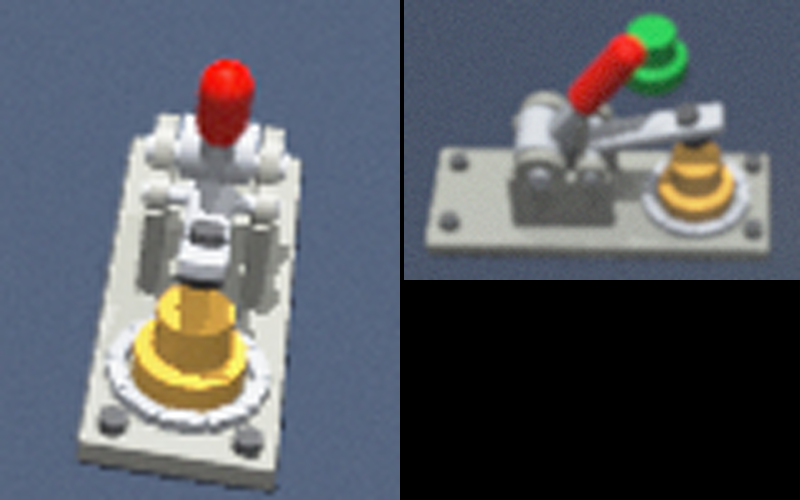

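The crop confirms it: a brass piece in the ring nest under the strap, with the red lever open and its ball at scene (355.4,201.8), side (248.2,159.8). The base plate corners are clear in both views.

Run:
```python
from h import *
s=ld('scene');d=ld('side')
print('scene');S=[atz(s,*p,.012) for p in[(326.4,274.6),(364.4,279),(369.6,217),(338,213)]];print(np.round(S,3),np.mean(S,0))
print('side');D=[atz(d,*p,.012) for p in[(191.8,190.5),(290.3,192),(290.3,219.8),(187.3,219.2)]];print(np.round(D,3),np.mean(D,0))
print('knob',tri(ray(s,355.4,201.8),ray(d,248.2,159.8)), atz(s,355.4,201.8,.126),atz(d,248.2,159.8,.126))
```

```text
scene
[[0.649 0.118 0.012]
 [0.657 0.188 0.012]
 [0.467 0.22  0.012]
 [0.457 0.152 0.012]] [0.55765524 0.16960461 0.012     ]
side
[[0.468 0.216 0.012]
 [0.658 0.185 0.012]
 [0.646 0.115 0.012]
 [0.457 0.144 0.012]] [0.5569587  0.16506118 0.012     ]
knob [0.5761367  0.16540956 0.12796721] [0.57215518 0.16665187 0.126     ] [0.57659606 0.16621173 0.126     ]
```

The plate and knob agree: the pivot is at about (0.528, 0.1725), and clamp +x points along world (-0.986, 0.165). The knob expected from that is (0.576, 0.164), against (0.576, 0.165) measured. I'll move above a point behind the lever, on the piece side, with the gripper shut.

Request:
move_arm(steps=[0, 0, 0.018, 0.457, -0.394, 0, -1, 0, 0, 0.018, 0.457, -0.394, 0, -1, 0, 0, 0.018, 0.457, -0.394, 0, -1, 0, 0, 0.018, 0.457, -0.394, 0, -1, 0, 0, 0.018, 0.457, -0.394, 0, -1, 0, 0, 0.018, 0.457, -0.394, 0, -1, 0, 0, 0.018, 0.457, -0.394, 0, -1, 0, 0, 0.018, 0.457, -0.394, 0, -1, 0, 0, 0.018, 0.457, -0.394, 0, -1, 0, 0, 0.018, 0.457, -0.394, 0, -1])

```text
clock: 1.1
position: [0.5386, 0.2245, 0.248]
ee_rot: [-0.0, 0.083, 0.997, 0.0]
contact_force: [0.1, 0.9, -0.5]
width: 0.0001
gripper_force: 0.0
```

Request:
move_arm(steps=[0, 0, 0, 0.078, -0.067, 0, -1, 0, 0, 0, 0.078, -0.067, 0, -1, 0, 0, 0, 0.078, -0.067, 0, -1, 0, 0, 0, 0.078, -0.067, -0.04, -1, 0, 0, 0, 0.078, -0.067, -0.08, -1, 0, 0, 0, 0.078, -0.067, -0.08, -1, 0, 0, 0, 0.078, -0.067, -0.08, -1, 0, 0, 0, 0.078, -0.067, -0.08, -1, 0, 0, 0, 0.078, -0.067, -0.08, -1, 0, 0, 0, 0.078, -0.067, -0.08, -1])

```text
clock: 2.1
position: [0.6164, 0.1595, 0.1703]
ee_rot: [0.002, 0.083, 0.997, 0.0]
contact_force: [-0.5, -0.1, -0.2]
width: -0.0002
gripper_force: 0.0
```

Run:
```python
from h import *
M=np.zeros((500,800,3),np.uint8)
for i,(n,r) in enumerate([('scene',(100,300,270,430)),('side',(60,260,160,320))]):
    im=snap(n)['pixels'][r[0]:r[1],r[2]:r[3]];M[:,400*i:400*i+400]=cv2.resize(im,(400,500),interpolation=cv2.INTER_CUBIC)
cv2.imwrite('pics/pre.png',M)
```

```text
(no output)
```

View pics/pre.png

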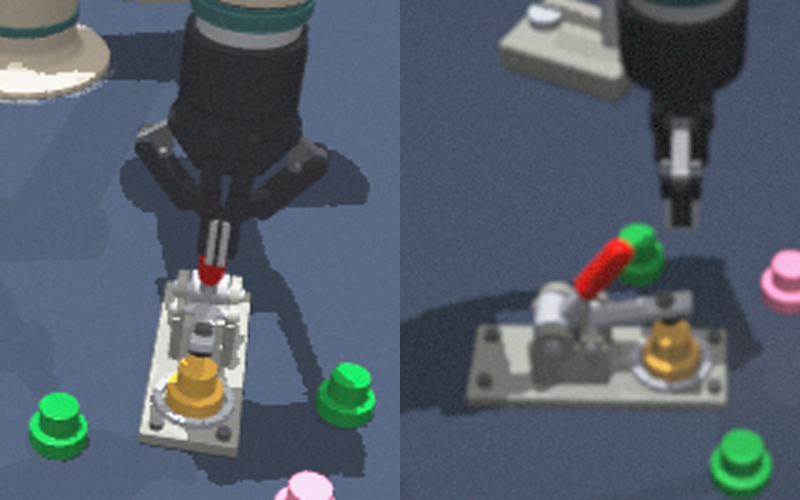

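The closed fingers (side crop 683,210) are in line with the lever and clear of its ball on the piece side. I'll lower them to a tip height of about 105 mm, then start pushing toward the robot.

Request:
move_arm(steps=[0, 0, 0, 0, -0.001, -0.02, -1, 0, 0, 0, 0, -0.001, -0.04, -1, 0, 0, 0, 0, -0.001, -0.046, -1, 0, 0, 0, 0, -0.001, -0.046, -1, 0, 0, 0, -0.01, 0.001, -0.046, -1, 0, 0, 0, -0.02, 0.002, -0.046, -1, 0, 0, 0, -0.03, 0.004, -0.046, -1, 0, 0, 0, -0.04, 0.006, -0.046, -1, 0, 0, 0, -0.04, 0.006, -0.046, -1, 0, 0, 0, -0.04, 0.006, -0.046, -1])

```text
clock: 3.2
position: [0.5825, 0.1649, 0.127]
ee_rot: [0.01, 0.083, 0.997, 0.001]
contact_force: [10.0, -2.9, 5.1]
width: -0.0001
gripper_force: 5.4
```

The force shows contact with the lever. I'll keep pushing past the dead point.

Request:
move_arm(steps=[0, 0, 0, -0.01, 0.0017, 0, -1, 0, 0, 0, -0.02, 0.0033, 0, -1, 0, 0, 0, -0.03, 0.005, 0, -1, 0, 0, 0, -0.04, 0.0067, 0, -1, 0, 0, 0, -0.05, 0.0083, 0, -1, 0, 0, 0, -0.06, 0.01, 0, -1, 0, 0, 0, -0.07, 0.0117, 0, -1, 0, 0, 0, -0.08, 0.0133, 0, -1, 0, 0, 0, -0.08, 0.0133, 0, -1, 0, 0, 0, -0.08, 0.0133, 0, -1])

```text
clock: 4.2
position: [0.4952, 0.1786, 0.1222]
ee_rot: [-0.0, 0.083, 0.997, -0.0]
contact_force: [0.1, -0.2, -0.6]
width: 0.0001
gripper_force: 0.0
```

Run:
```python
from h import *
M=np.zeros((500,800,3),np.uint8)
for i,(n,r) in enumerate([('scene',(100,300,270,430)),('side',(60,260,160,320))]):
    im=snap(n)['pixels'][r[0]:r[1],r[2]:r[3]];M[:,400*i:400*i+400]=cv2.resize(im,(400,500),interpolation=cv2.INTER_CUBIC)
cv2.imwrite('pics/push.png',M)
```

```text
(no output)
```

View pics/push.png

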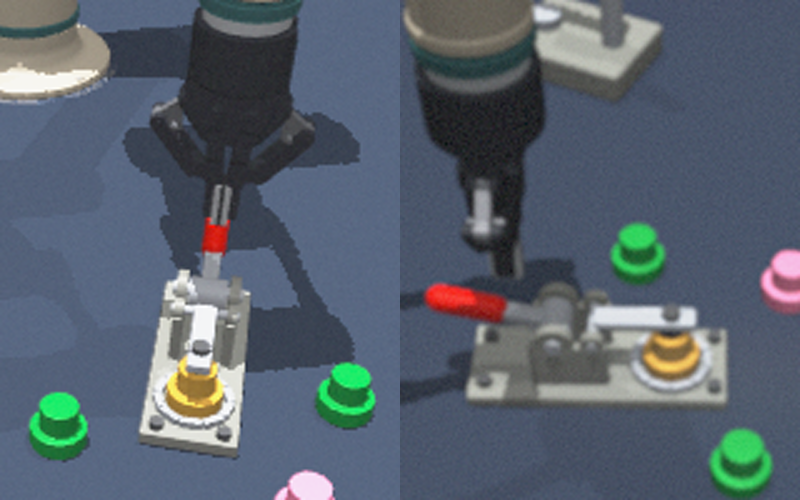

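The lever has snapped over: its ball is at side crop (437,297), the strap is down on the brass piece, and the piece is upright. The wrist force is zero. I'll retreat straight up and verify.

Request:
move_arm(steps=[0, 0, 0, 0, 0, 0.03, -1, 0, 0, 0, 0, 0, 0.07, -1, 0, 0, 0, 0, 0, 0.11, -1, 0, 0, 0, 0, 0, 0.15, -1, 0, 0, 0, 0, 0, 0.15, -1, 0, 0, 0, 0, 0, 0.15, -1, 0, 0, 0, 0, 0, 0.15, -1, 0, 0, 0, 0, 0, 0.15, -1, 0, 0, 0, 0, 0, 0.15, -1, 0, 0, 0, 0, 0, 0.15, -1])

```text
clock: 5.3
position: [0.4952, 0.1784, 0.2714]
ee_rot: [-0.001, 0.083, 0.997, -0.0]
contact_force: [0.4, 0.4, 0.3]
width: -0.0001
gripper_force: 0.0
```

Run:
```python
from h import *
im=snap('side');cv2.imwrite('pics/end.png',im['pixels'])
s=snap('scene')
# clamped knob expected
P=np.array([.5277,.1725]);K=np.r_[P+.082*np.array([-.986,.165]),.078];print(K,proj(im,K))
```

```text
[0.446848 0.18603  0.078   ] [np.float64(176.32016976318886), np.float64(178.6650648748008)]
```

View pics/end.png

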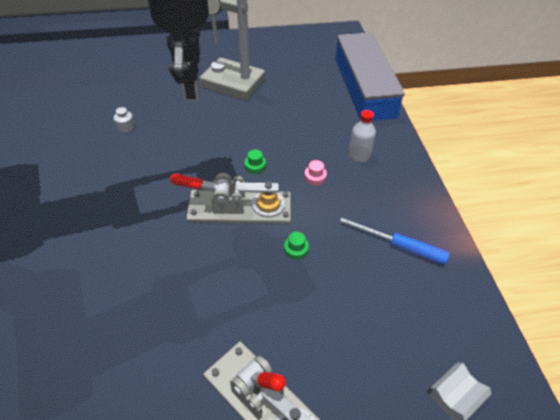

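The lever ball is at (176,179), matching the predicted clamped position of (176.3,178.7). The brass piece is upright at (268,202), and the steel clamp's lever is still open at (272,381). The arm is clear, so I'm handing the job in.

```bash
python3 -c "
from rig import manip
print(manip.sign_off())"
```

```text
the job is handed in; nothing more can be done
None
```

The brass piece's clamp lever is snapped fully down with the piece upright in its nest, the steel piece's clamp is still open, the arm is clear of everything, and the job is handed in at about 5.4 s on the robot's clock.

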